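# Load the die and hold it against the sprung stop

## Robot

A 7-joint arm with a two-finger parallel gripper is mounted at the origin on a cart in front of the work surface, level with it; the furniture and walls round the work are solid. World frame = base frame: x ahead of the robot, y to its left, z up, the work surface at z = 0. Lengths are in m, angles in degrees, forces in N, time in s.
With the tool pointing down it reaches from about 0.4 to 0.75 m from the base axis. Payload 19.5 kg.
Tool frame: the origin (TCP) lies at the very end of the fingers, on their centre line; the grasp point (between the pads) lies 19 mm behind it; z points along the fingers, x is the direction in which the jaws open and shut, and the axes are right-handed (so a half turn about z gives the same grasp; the last joint's range is limited). The gripper opens to 85 mm and grips with 20 to 120 N. Pads are 22 mm wide; open, the fingers measure 114 mm over their backs; the gripper's body (76 mm by 85 mm) begins 54 mm behind the grasp point. The pads swing forward as they close: fully open they stand 13 mm farther back than shut.
Start: joints at [-75.155, 40.479, -1.581, 85.061, 1.261, 54.483, -4.326], TCP at [0.17, 0.549, 0.231] pointing down, gripper open.
Joint ranges: [-155.06, 155.06], [-18.47, 123.98], [-90, 86.84], [0, 140.48], [-83.41, 263.41], [0, 116], [-161.91, 161.91]. Speed limits (degrees/s): [108.29, 108.29, 147.25, 147.25, 172.46, 172.46, 172.46].

## Interface

Orientations are given as [roll, pitch, yaw] about the fixed x, y, z axes, in that order (R = Rz(yaw) Ry(pitch) Rx(roll)).
In Python, from bench import observe, capture, camera_params, finish_job gives the robot as it stands. The module is installed in compiled form; this text tells all that it offers.
- The arm moves only by the tool move_arm, never from a script. Its argument "deltas" is text: rows parted by semicolons, each of 7 numbers parted by spaces: the finger opening in m, from 0 to 0.0854, then the shift along the tool's x, y, z in m, then the turn, a rotation vector about the tool's x, y, z in degrees. A call has 1 to 20 rows; each row is the pose to reach, as a shift and turn from the pose measured when the call began, along the tool's axes at that moment; what a row does not reach only later rows make up. A row lasts 1/12 s, in which the tool goes at most 41.7 mm and 7.16 degrees, less where a joint would pass 70% of its speed; a pose out of reach is approached as far as the arm can. A call with a gripper value outside its range is refused whole. The fingers move at their own pace and stop on an object; the grip force is fixed at half the most. Time passes only in rows, so rows that repeat a pose let the fingers close. It gives the time, the measured TCP pose, the force and the opening at its end, in the units of the state.
- observe(): the state, without advancing time (a new reading comes with each control period).
- capture(name): name is "side" or "top"; returns the picture (480x640x3 uint8, red, green, blue); there is no depth.
- camera_params(name): a dict with "fx", "fy", "cx", "cy" (pixels), "pose" (4x4, takes a point from camera to world coordinates). Camera axes: x right, y up, looking along -z (the intrinsics and any distortion apply to the point x, -y, -z); pixel columns grow to the right and rows downward; lengths in m; the calibration is good to about 2 mm. A picture is of the moment at which its call begins. camera_params takes no time and is no camera call.
- finish_job(): hands the job in, once; it reports no verdict.
The state is a dict: "time_s": time; "qpos": joint angles; "joint_velocities": joint speeds; "joint_efforts": joint torques, N m; "position": TCP position; "eef_rot": TCP orientation; "force": force on the tool from outside, world axes, zero at the start; "ft_torque": the same for the moment, N m; "gripper_width": opening from 0.0 (shut) to 1.0 (fully open).
Only numpy, scipy, OpenCV 4.12 (cv2) and the standard library are available. Lean on these libraries where they do the work, as an engineer would, in place of code of your own. Each camera call takes 0.05 s, during which the arm holds its last target. There are 200 camera calls.

## Task

Set the brass blank, flange down, flat into the round recess of the dark steel die block. Then slide the die block along its guides against the sprung brass stop until the stop's pointer stands in the green field of the scale, never in the red, and keep pressing steadily there: finish while still holding it, as my third hand, so that I can tighten the lock screws. Leave the tools and tins lying about where they are.

Things in the scene. Friction and masses are not known exactly. Their poses are not given: they have to be found in the camera images.
- blank: loose turned brass blank: round flange 40 mm in diameter and 8 mm thick, its lower edge chamfered by 3.5 mm; on it a central upright spigot 15 mm in diameter to grip by; 30 mm high in all, about 0.12 kg. It stands upright on the worktop, flange down. Origin: centre of the flange's underside; z up along the spigot.
- die: loose dark steel die block, 64 x 64 x 34 mm high, about 0.7 kg, standing between the jig's rails, 10 to 35 mm short of the stop. In its top a round recess 45 mm in diameter, 6 mm deep; its flat floor is 28 mm above the block's underside (the seated flange stands 2 mm proud). Origin: centre of its underside; x = push direction; front face 32 mm from the origin at +x, back face 32 mm at -x.
- recess (a point): the centre of the mouth of the die block's recess, level with the block's top, 34 mm above its underside
- jig: fixed grey jig: base plate 275 x 115 x 8 mm, on it two steel guide rails along x, 67 mm apart inside, 16 mm wide, tops 21.5 mm above the worktop. Open at the -x end: over 60 mm of bare plate behind the die block to reach its back. Origin: on the worktop, middle line, 125 mm from the -x end. x = push direction towards the stop; y = towards the rail with the colour scale; z up.
- stop_pad: brass pad of the sprung stop at the jig's +x end, 12 x 50 x 28 mm high, its underside 10 mm above the worktop, with a black pointer over the rail with the scale. It moves only along the jig's x. Origin: centre of its underside, at rest 51 mm from the jig's origin; its front face is 6 mm from its origin towards -x.
- gauge_stop (a joint): how far the sprung stop is pushed back along the jig's x, in m: 0 at rest, 0.040 at its end. Spring 0.4 N per mm, no preload; it pushes the block back when let go. The pointer shows it on the scale: white below 0.016, green 0.016 to 0.028 (6.4 to 11.2 N), red above 0.028.
- hammer: bystander: chasing hammer, 239 x 65 x 30 mm, lying right of the work
- wax_stick: bystander: green wax stick, 20 x 100 x 20 mm, lying near the front edge
- bench_block: bystander: flat bright steel bench block, 68 x 68 x 19 mm, lying beyond the jig
- hinged_tin: bystander: flat yellow tin with a hinged lid, 72 x 99 x 25 mm, beyond the blank
- round_tin: bystander: round aluminium tin, 50 mm in diameter, 25 mm high, beyond the jig's near end

How it is judged (in metres and radians):
On the way, in this order (a step that is already met when the one before it is completed fails the run):
1. the blank lies flat in the recess of the die block (horizontal distance between blank and recess below 0.004 m and z of blank in the frame of die between 0.025 and 0.03 m and angle between the z axis of blank and the z axis of die, either way round below 0.06 rad and angle between blank's own z axis and vertical below 0.1 rad), for 0.3 s.
2. the loaded die block presses the sprung stop into the green field, steadily for a second (all of step 1 and value of joint gauge_stop between 0.016 and 0.028 m and contact force between die and stop_pad between 5 and 14 N and height (world z) of die below 0.012 m and angle between die's own z axis and vertical below 0.06 rad), for 1 s.
At the end, for the whole second after the job is handed in: The blank lies flat in the recess (within 4 mm of its centre, flange on the floor), the die block lies flat in its guides and at rest, and the robot presses it against the stop pad with 5 to 14 N, the pointer in the green (stop pushed back 16 to 28 mm), holding so through the last second (all of step 2 and (contact force between any of the fingers, the arm and die above 2 N or contact force between any of the fingers, the arm and blank above 2 N) and linear speed of die below 0.01 m/s); the arm keeps its last pose, push and grip.
It fails at once if the sprung stop is pushed into the red field (value of joint gauge_stop above 0.03 m).
It fails at once if one of the tools or tins lying about is moved (by more than 20 mm) (distance of any of hammer, wax_stick, bench_block, hinged_tin, round_tin from where it was at the start of the episode above 0.02 m).
It also fails if it takes over 59 s, if anything falls off the work surface, if the arm or the gripper's body presses on something with over 40 N, if the wrist force passes 120 N, or if a joint passes its speed limit or range.

## Working session

There is one attempt and no reset: what is moved stays moved. The work goes in short steps, Python scripts to look and compute and a tool call to move; the robot and the scene stay as the last step left them, time stands still between calls to the robot, and variables do not carry over. Pictures are saved under pics/ and viewed, about 8 in all and at most 12, crops included, and the job is handed in when it is done.

Besides the shell and the picture viewer there is one more tool, called after ">>>" by a JSON object that holds its "op" and its "data". move_arm: Moves the arm, as the interface text tells. Its arguments: {"type":"object","properties":{"deltas":{"type":"string"}},"required":["deltas"]}

```bash
mkdir -p pics
cat > h.py <<'E'
import numpy as np, cv2
from bench import *
def snap(n,f):
    im=capture(n); cv2.imwrite('pics/'+f,im[:,:,::-1]); return im
def ray(n,u,v):
    c=camera_params(n); P=np.array(c['pose'])
    d=P[:3,:3]@np.array([(u-c['cx'])/c['fx'],-(v-c['cy'])/c['fy'],-1]); return P[:3,3],d
def px(n,u,v,z):
    o,d=ray(n,u,v); return o+d*(z-o[2])/d[2]
def proj(n,p):
    c=camera_params(n); P=np.array(c['pose']); q=P[:3,:3].T@(np.array(p)-P[:3,3])
    return c['cx']+c['fx']*q[0]/-q[2], c['cy']+c['fy']*-q[1]/-q[2]
E
python3 - <<'E'
from h import *
np.set_printoptions(precision=4,suppress=True)
snap('top','t0.png');snap('side','s0.png')
for n in('top','side'): print(camera_params(n))
print(observe())
E
```

```text
{'fx': 599.172566077116, 'fy': 599.172566077116, 'cx': 314.200712165126, 'cy': 246.15136166788986, 'pose': array([[-0.0074,  0.9967, -0.0812,  0.4558],
       [-1.    , -0.007 ,  0.0051, -0.1886],
       [ 0.0045,  0.0812,  0.9967,  1.1572],
       [ 0.    ,  0.    ,  0.    ,  1.    ]])}
{'fx': 520.0618318174432, 'fy': 520.0618318174432, 'cx': 319.4824122750849, 'cy': 240.52799707255258, 'pose': array([[ 0.9981, -0.0249,  0.0567,  0.5865],
       [ 0.0617,  0.4809, -0.8746, -1.1827],
       [-0.0055,  0.8764,  0.4815,  0.6195],
       [ 0.    ,  0.    ,  0.    ,  1.    ]])}
{'time_s': 0.1, 'qpos': array([-75.1565,  40.5079,  -1.5825,  85.0816,   1.2608,  54.4827,
        -4.3236]), 'joint_velocities': array([-0.0531, -0.1595, -0.0251, -0.0146, -0.0195,  0.0054,  0.1165]), 'joint_efforts': array([  0.0017, -88.4289,   1.2365, -23.6463,   0.017 ,   0.0048,
        -0.    ]), 'position': array([0.1703, 0.549 , 0.2309]), 'eef_rot': array([179.9982,   0.0548,  72.7698]), 'force': array([ 0.9444, -0.2918,  0.1362]), 'ft_torque': array([ 0.0203, -0.0334,  0.0526]), 'gripper_width': 1.0010054741557302}
```

View pics/t0.png

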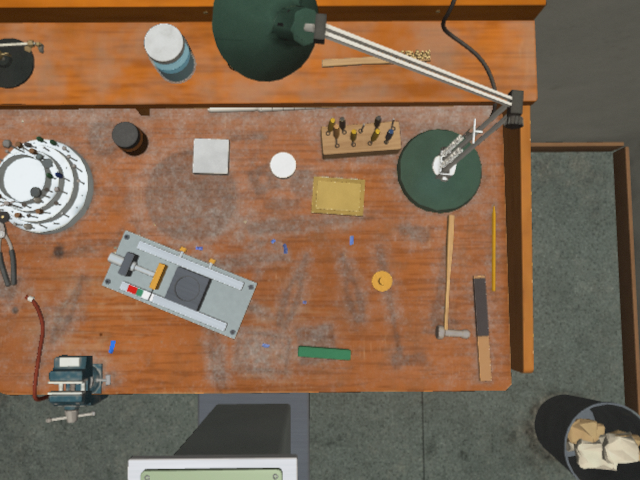

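View pics/s0.png

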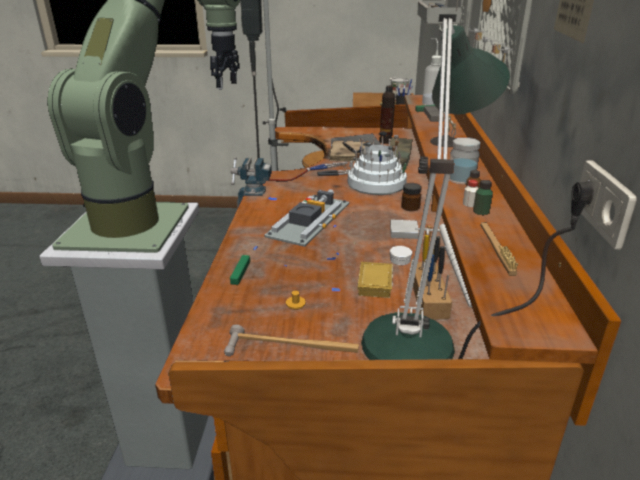

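The top view has the jig at about (180,283) with its stop end up-left. The blank is at (382,281), the hammer head at (452,333), the wax at (324,353) and the yellow tin at (338,196). Next I'll measure from masks and an enlarged crop.

Run:
```python
from h import *
np.set_printoptions(precision=4,suppress=True)
t=cv2.imread('pics/t0.png'); s=cv2.imread('pics/s0.png')
a=cv2.resize(t[225:345,95:265],None,fx=4.4,fy=4.4,interpolation=cv2.INTER_CUBIC)
cv2.imwrite('pics/c0.png',a)
b=cv2.resize(t[262:302,362:402],None,fx=7,fy=7,interpolation=cv2.INTER_CUBIC)
c=cv2.resize(s[185:245,260:355],None,fx=5,fy=5,interpolation=cv2.INTER_CUBIC)
d=cv2.resize(s[280:315,275:320],None,fx=7,fy=7,interpolation=cv2.INTER_CUBIC)
w=np.zeros((585,800,3),np.uint8); w[:280,:280]=b; w[:245,300:615]=d; w[285:585,:475]=c; cv2.imwrite('pics/c1.png',w)
def masks(name,im,z,lo,hi,box):
    x0,y0,x1,y1=box; m=cv2.inRange(cv2.cvtColor(im,cv2.COLOR_BGR2HSV)[y0:y1,x0:x1],lo,hi)
    n,l,st,ce=cv2.connectedComponentsWithStats(m)
    k=1+np.argmax(st[1:,4]); print(name,st[k],ce[k]+[x0,y0])
    return ce[k]+[x0,y0]
# blank brass
print(t[281,372],t[281,384],t[300,382], s[297,295],s[303,288])
u=masks('blank top',t,0,(12,130,150),(28,255,255),(362,262,402,302)); print(px('top',*u,.008))
u=masks('blank side',s,0,(12,130,150),(28,255,255),(275,280,320,315)); print(px('side',*u,.012))
# die dark
u=masks('die',t,0,(0,0,0),(180,80,75),(160,260,225,315)); print(px('top',*u,.042))
```

```text
[ 72 165 221] [ 71 160 215] [ 86 111 154] [ 33  96 134] [ 55 155 212]
blank top [  0   2  40  28 588] [381.6037 277.3673]
[ 0.4885 -0.3233  0.008 ]
blank side [ 10  13  29  15 193] [297.3523 300.9585]
[ 0.4862 -0.3325  0.012 ]
die [37 19 14 32 82] [203.6463 294.378 ]
[0.4584 0.0113 0.042 ]
```

View pics/c0.png

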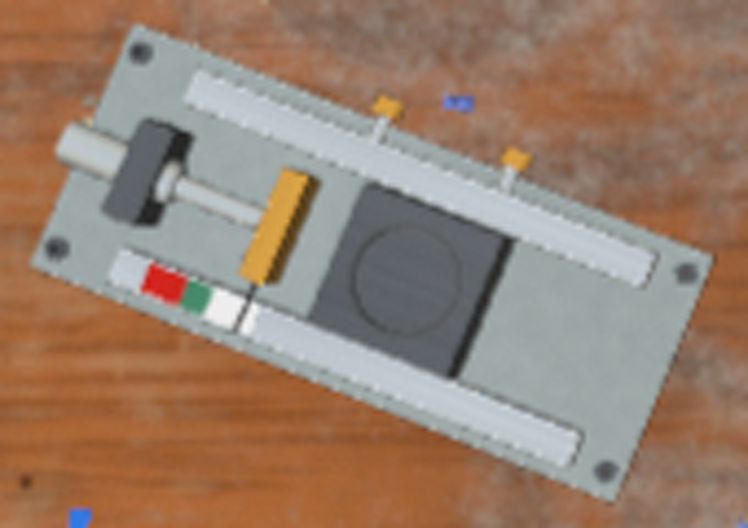

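View pics/c1.png

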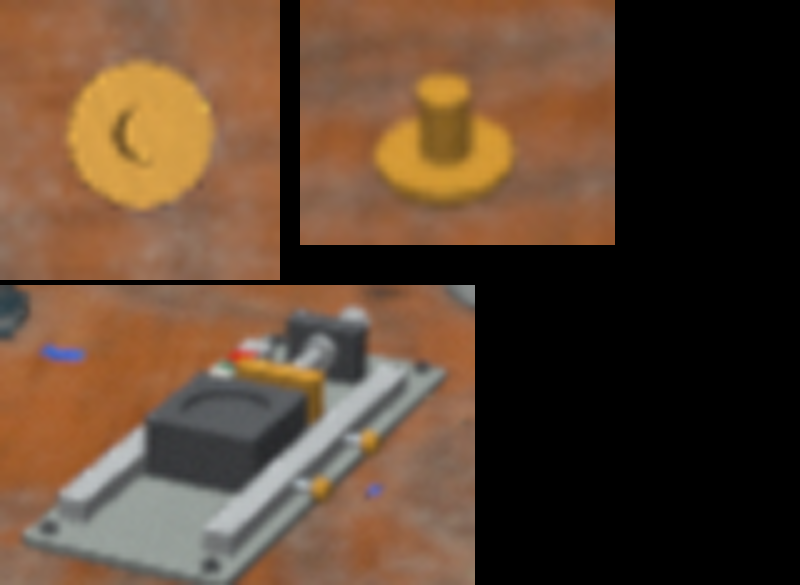

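The crops show the recess centre at about (406,278) in c0, the plate's corner screws at (140,52), (57,248), (686,273) and (606,471), and the blank upright with its flange centre at (141,135) in the zoom. Now I'll convert these to world positions.

Run:
```python
from h import *
np.set_printoptions(precision=4,suppress=True)
f=lambda x,y,s,x0,y0:((x+.5)/s-.5+x0,(y+.5)/s-.5+y0)
C=[px('top',*f(*p,4.4,95,225),.008) for p in((140,52),(57,248),(686,273),(606,471))]
jx=(C[0]+C[1]-C[2]-C[3])/2; print('jig x',jx,np.linalg.norm(jx),'yaw',np.degrees(np.arctan2(jx[1],jx[0])))
jy=(C[1]+C[3]-C[0]-C[2])/2; print('jy yaw',np.degrees(np.arctan2(jy[1],jy[0])),np.linalg.norm(jy))
ctr=sum(C)/4; x=jx/np.linalg.norm(jx); org=ctr-x*.0125; print('jig ctr',ctr,'origin',org)
R=px('top',*f(406,278,4.4,95,225),.042); print('recess',R,'rel',(R-org)@x, (R-org)@np.array([-x[1],x[0],0]))
D=[px('top',*f(*p,4.4,95,225),.042) for p in((369,185),(514,239),(310,318),(455,376))]
print('die corners mean',sum(D)/4, [np.linalg.norm(D[0]-D[i]) for i in(1,2)])
# pad front face top edge z=.038: 
for p in((318,178),(270,284)):
  q=px('top',*f(*p,4.4,95,225),.038); print('pad',(q-org)@x)
tb,ts=f(141,135,7,362,262),f(144,152,7,275,280)
print('blank',px('top',*tb,.008),px('side',*ts,.008))
side=f(228,404-285,5,260,185); print('recess side',px('side',*side,.042))
# two-ray
for a,b in((tb,ts),(f(406,278,4.4,95,225),side)):
  o1,d1=ray('top',*a);o2,d2=ray('side',*b)
  st=np.linalg.lstsq(np.c_[d1,-d2],o2-o1,rcond=None)[0]; print('2view',o1+d1*st[0],o2+d2*st[1])
```

```text
jig x [0.0981 0.2388 0.    ] 0.2581436764644379 yaw 67.67224938591359
jy yaw 157.9848029185519 0.09192956393823068
jig ctr [0.479  0.0645 0.008 ] origin [0.4743 0.053  0.008 ]
recess [0.4708 0.0424 0.042 ] rel -0.011036405291360565 -0.0007872575841138293
die corners mean [0.4702 0.0399 0.042 ] [np.float64(0.06566109113161124), np.float64(0.06087120179734691)]
pad 0.04083728433581898
pad 0.04208295583064982
blank [ 0.4818 -0.3234  0.008 ] [ 0.4812 -0.3283  0.008 ]
recess side [0.4707 0.0374 0.042 ]
2view [ 0.4819 -0.3237  0.0049] [ 0.4806 -0.3239  0.0049]
2view [0.4708 0.043  0.0394] [0.4702 0.0429 0.0394]
```

>>> {"op": "move_arm", "data": {"deltas": "0.0854 -0.331 0.448 0.03 0 0 5.1;0.0854 -0.331 0.448 0.03 0 0 5.1;0.0854 -0.331 0.448 0.03 0 0 5.1;0.0854 -0.331 0.448 0.03 0 0 5.1;0.0854 -0.331 0.448 0.03 0 0 5.1;0.0854 -0.331 0.448 0.03 0 0 5.1;0.0854 -0.331 0.448 0.03 0 0 5.1;0.0854 -0.331 0.448 0.03 0 0 5.1;0.0854 -0.331 0.448 0.03 0 0 5.1;0.0854 -0.331 0.448 0.03 0 0 5.1;0.0854 -0.331 0.448 0.03 0 0 5.1;0.0854 -0.331 0.448 0.03 0 0 5.1;0.0854 -0.331 0.448 0.03 0 0 5.1;0.0854 -0.331 0.448 0.03 0 0 5.1;0.0854 -0.331 0.448 0.03 0 0 5.1;0.0854 -0.331 0.448 0.03 0 0 5.1;0.0854 -0.331 0.448 0.03 0 0 5.1;0.0854 -0.331 0.448 0.03 0 0 5.1;0.0854 -0.331 0.448 0.03 0 0 5.1;0.0854 -0.331 0.448 0.03 0 0 5.1"}}

```text
time_s: 1.77
position: [0.4999, 0.1007, 0.2013]
eef_rot: [180.0, 0.0, 67.7]
force: [-0.6, -0.4, -0.4]
gripper_width: 1.0
```

```bash
cat > d.py <<'E'
import sys; from h import *
from scipy.spatial.transform import Rotation as Ro
np.set_printoptions(precision=4,suppress=True)
o=observe(); x,y,z,yaw=map(float,sys.argv[1:5])
R=Ro.from_euler('xyz',o['eef_rot'],degrees=True); T=Ro.from_euler('xyz',[180,0,yaw],degrees=True)
print(o['time_s'],o['position'],o['eef_rot'],o['force'],o['gripper_width'],o['qpos'])
print('shift',R.inv().apply(np.array([x,y,z])-o['position']),'turn',np.degrees((R.inv()*T).as_rotvec()))
E
python3 d.py .482 -.3235 .09 67.7
```

```text
1.7667 [0.4999 0.1007 0.2013] [179.9903   0.0472  67.7348] [-0.5717 -0.4346 -0.4276] 0.9998300603285366 [-11.3207  37.3742  -6.592  100.8269   6.023   42.1618  46.6934]
shift [-0.3993  0.1442  0.1117] turn [0.0098 0.0472 0.0348]
```

>>> {"op": "move_arm", "data": {"deltas": "0.0854 -0.399 0.144 0.05 0 0 0;0.0854 -0.399 0.144 0.05 0 0 0;0.0854 -0.399 0.144 0.05 0 0 0;0.0854 -0.399 0.144 0.05 0 0 0;0.0854 -0.399 0.144 0.05 0 0 0;0.0854 -0.399 0.144 0.05 0 0 0;0.0854 -0.399 0.144 0.05 0 0 0;0.0854 -0.399 0.144 0.05 0 0 0;0.0854 -0.399 0.144 0.05 0 0 0;0.0854 -0.399 0.144 0.05 0 0 0;0.0854 -0.399 0.144 0.05 0 0 0;0.0854 -0.399 0.144 0.05 0 0 0;0.0854 -0.399 0.144 0.11 0 0 0;0.0854 -0.399 0.144 0.11 0 0 0;0.0854 -0.399 0.144 0.11 0 0 0;0.0854 -0.399 0.144 0.11 0 0 0;0.0854 -0.399 0.144 0.11 0 0 0"}}

```text
time_s: 3.18
position: [0.4827, -0.3229, 0.0932]
eef_rot: [179.9, 0.1, 67.8]
force: [-0.3, -0.4, -0.6]
gripper_width: 1.004
```

```bash
python3 d.py .482 -.3235 .011 67.7
python3 - <<'E'
from h import *
t=snap('top','t1.png'); s=snap('side','s1.png')
w=np.zeros((560,800,3),np.uint8)
a=cv2.resize(t[230:330,330:430],None,fx=4,fy=4); b=cv2.resize(s[190:330,245:345],None,fx=4,fy=4)
w[:400,:400]=a; w[:560,400:]=b
cv2.imwrite('pics/c2.png',w[:,:,::-1])
E
```

```text
3.1833 [ 0.4827 -0.3229  0.0932] [179.9002   0.0552  67.769 ] [-0.2827 -0.3546 -0.6188] 1.0039983861941577 [ 35.925   51.7455 -10.6253  92.0709  13.8712  37.3741  85.9814]
shift [-0.0007 -0.0006  0.0822] turn [0.0999 0.0552 0.0691]
```

View pics/c2.png

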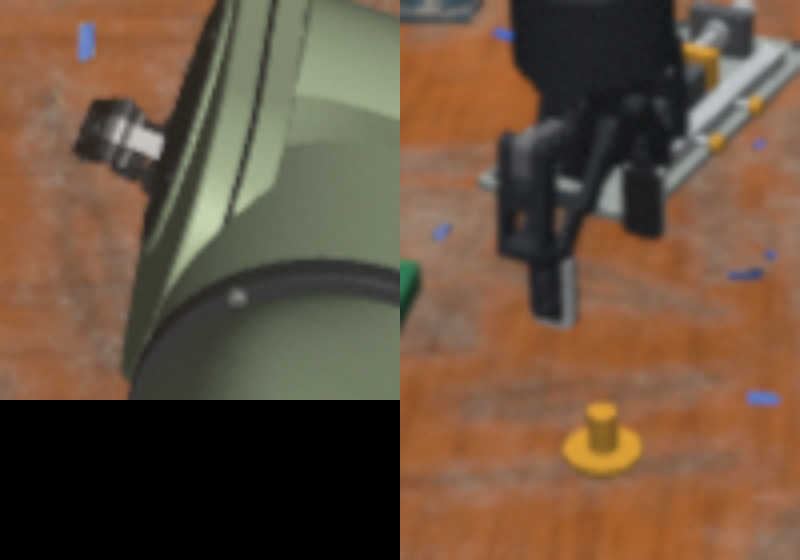

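The side view shows the fingers straddling the blank evenly, with the blank at (602,430) in the crop. The arm hides it in the top view. I'll go down and grip.

>>> {"op": "move_arm", "data": {"deltas": "0.0854 -0.001 -0.001 0.035 0 0 0;0.0854 -0.001 -0.001 0.065 0 0 0;0.0854 -0.001 -0.001 0.081 0 0 0;0.0854 -0.001 -0.001 0.081 0 0 0;0.0854 -0.001 -0.001 0.081 0 0 0;0.05 -0.001 -0.001 0.081 0 0 0;0.03 -0.001 -0.001 0.081 0 0 0;0.02 -0.001 -0.001 0.081 0 0 0;0.01 -0.001 -0.001 0.081 0 0 0;0 -0.001 -0.001 0.081 0 0 0;0 -0.001 -0.001 0.081 0 0 0;0 -0.001 -0.001 0.081 0 0 0;0 -0.001 -0.001 0.081 0 0 0;0 -0.001 -0.001 0.081 0 0 0;0 -0.001 -0.001 0.081 0 0 0;0 -0.001 -0.001 0.081 0 0 0"}}

```text
time_s: 4.62
position: [0.4816, -0.324, 0.0127]
eef_rot: [179.8, 0.1, 67.8]
force: [-2.2, 0.7, 7.7]
gripper_width: 0.148
```

```bash
python3 d.py .482 -.3235 .15 67.7
```

```text
4.6167 [ 0.4816 -0.324   0.0127] [179.8482   0.0706  67.7534] [-2.1738  0.654   7.6904] 0.14816266778977455 [34.995  59.1674 -8.4782 93.75   15.6989 28.0937 84.4746]
shift [ 0.0004  0.0006 -0.1373] turn [0.1519 0.0705 0.0535]
```

>>> {"op": "move_arm", "data": {"deltas": "0 0 0 -0.03 0 0 0;0 0 0 -0.06 0 0 0;0 0 0 -0.09 0 0 0;0 0 0 -0.09 0 0 0;0 0 0 -0.09 0 0 0;0 0 0 -0.09 0 0 0"}}

```text
time_s: 5.12
position: [0.4811, -0.3237, 0.102]
eef_rot: [179.9, 0.1, 67.7]
force: [0.4, 0.2, -2.8]
gripper_width: 0.15
```

```bash
python3 d.py .471 .0424 .15 67.7
python3 - <<'E'
from h import *
s=snap('side','s2.png')
cv2.imwrite('pics/c3.png',cv2.resize(s[200:330,245:365],None,fx=4.5,fy=4.5,interpolation=2)[:,:,::-1])
E
```

```text
5.1167 [ 0.4811 -0.3237  0.102 ] [179.8963   0.0703  67.7488] [ 0.4003  0.1565 -2.8071] 0.14985986749852734 [ 36.2217  50.9133 -10.9205  91.9591  13.8053  38.3425  86.1428]
shift [ 0.335  -0.1479 -0.0486] turn [0.1037 0.0703 0.0488]
```

View pics/c3.png

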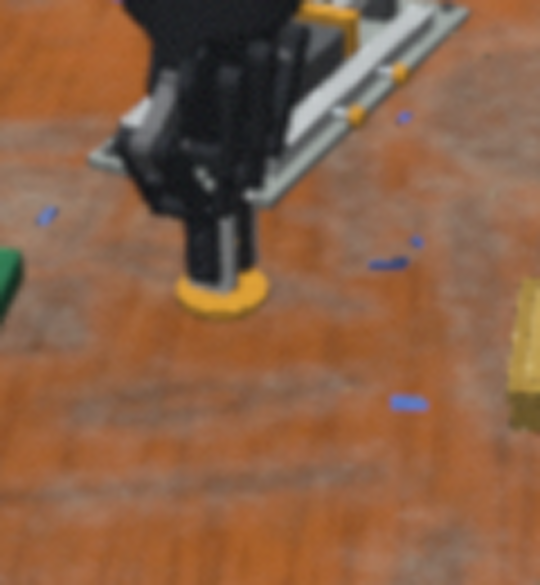

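The side crop shows the blank hanging upright between the fingers, with its flange level at (222,291). I'll carry it over the recess.

>>> {"op": "move_arm", "data": {"deltas": "0 0.335 -0.148 -0.005 0.1 0 0;0 0.335 -0.148 -0.005 0.1 0 0;0 0.335 -0.148 -0.005 0.1 0 0;0 0.335 -0.148 -0.005 0.1 0 0;0 0.335 -0.148 -0.005 0.1 0 0;0 0.335 -0.148 -0.005 0.1 0 0;0 0.335 -0.148 -0.005 0.1 0 0;0 0.335 -0.148 -0.005 0.1 0 0;0 0.335 -0.148 -0.005 0.1 0 0;0 0.335 -0.148 -0.005 0.1 0 0;0 0.335 -0.148 -0.005 0.1 0 0;0 0.335 -0.148 -0.005 0.1 0 0;0 0.335 -0.148 -0.005 0.1 0 0;0 0.335 -0.148 -0.005 0.1 0 0"}}

```text
time_s: 6.33
position: [0.4708, 0.0413, 0.1059]
eef_rot: [-179.9, 0.1, 67.6]
force: [0.3, -0.4, -1.3]
gripper_width: 0.142
```

```bash
python3 d.py .471 .0424 .051 67.7
python3 - <<'E'
from h import *
s=snap('side','s3.png'); t=snap('top','t3.png')
w=np.zeros((560,800,3),np.uint8)
w[:480,:480]=cv2.resize(s[150:246,254:350],None,fx=5,fy=5,interpolation=2)
w[:320,480:]=cv2.resize(t[243:323,147:227],None,fx=4,fy=4,interpolation=2)
cv2.imwrite('pics/c4.png',w[:,:,::-1])
E
```

```text
6.3333 [0.4708 0.0413 0.1059] [-179.9462    0.0901   67.6426] [ 0.2622 -0.3619 -1.2827] 0.14200176283775442 [ -7.3233  44.4438  -2.8512 113.8285   5.477   21.9472  53.1972]
shift [ 0.0012 -0.0001  0.0549] turn [-0.0539  0.0901 -0.0574]
```

View pics/c4.png

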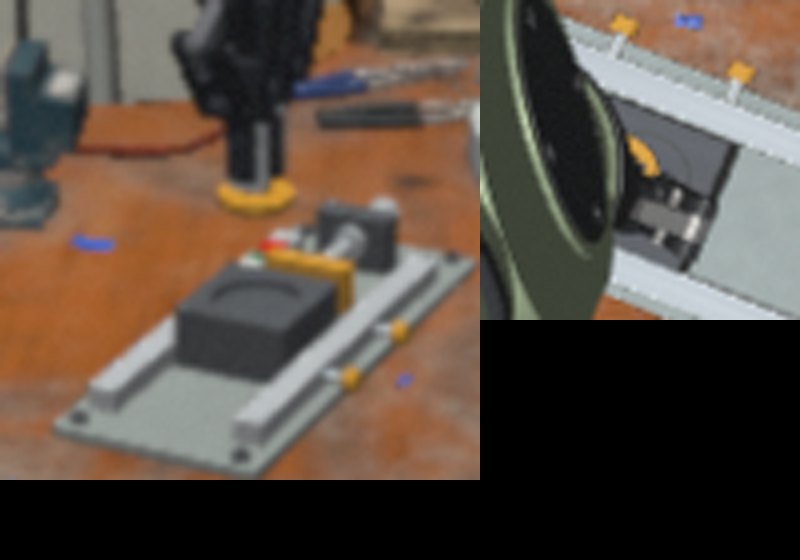

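Run:
```python
from h import *
a=px('side',254+257/5,150+193/5,.100); b=px('side',254+257/5,150+291/5,.042); print(a,b,a-b)
```

```text
[0.4727457  0.03200077 0.1       ] [0.47110125 0.0386227  0.042     ] [ 0.00164444 -0.00662193  0.058     ]
```

>>> {"op": "move_arm", "data": {"deltas": "0 0.001 -0.001 0.02 0 0 0;0 0.001 -0.001 0.04 0 0 0;0 0.001 -0.001 0.047 0 0 0;0 0.001 -0.001 0.05 0 0 0;0 0.001 -0.001 0.052 0 0 0;0 0.001 -0.001 0.054 0 0 0;0 0.001 -0.001 0.056 0 0 0;0 0.001 -0.001 0.0565 0 0 0;0 0.001 -0.001 0.0565 0 0 0;0 0.001 -0.001 0.0565 0 0 0"}}

```text
time_s: 7.27
position: [0.4703, 0.043, 0.0498]
eef_rot: [-180.0, 0.1, 67.7]
force: [0.3, -0.0, -1.9]
gripper_width: 0.144
```

```bash
python3 d.py .471 .0424 .0487 67.7
python3 - <<'E'
from h import *
s=snap('side','s4.png'); t=snap('top','t4.png')
w=np.zeros((560,800,3),np.uint8)
w[:480,:480]=cv2.resize(s[180:244,264:328],None,fx=7.5,fy=7.5,interpolation=2)
w[:320,480:]=cv2.resize(t[243:323,147:227],None,fx=4,fy=4,interpolation=2)
cv2.imwrite('pics/c5.png',w[:,:,::-1])
E
```

```text
7.2667 [0.4703 0.043  0.0498] [-179.9749    0.0614   67.6669] [ 0.2787 -0.0412 -1.9016] 0.14358756528498945 [ -8.1449  50.9198  -1.7624 115.6809   6.0214  13.5381  52.5542]
shift [-0.0003  0.0008  0.0011] turn [-0.0251  0.0613 -0.0332]
```

View pics/c5.png

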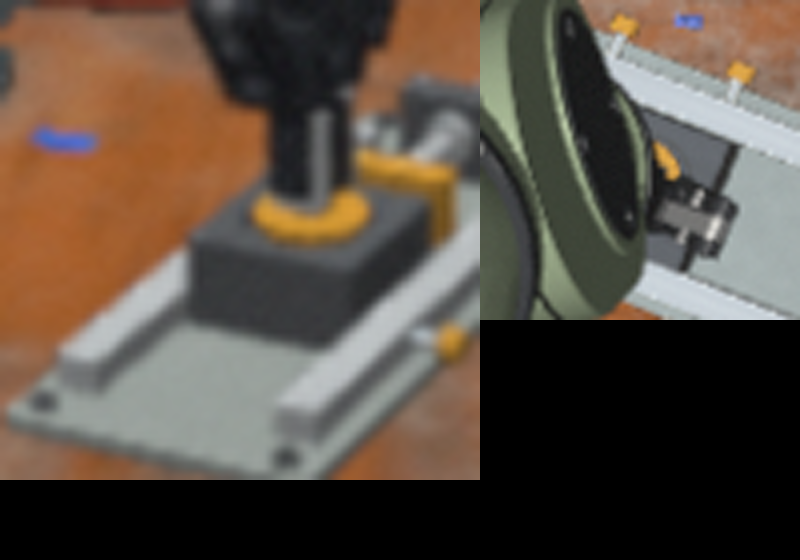

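The blank's flange is inside the recess: underside at z of about 0.037, below the mouth at 0.042, with no contact force. I'll lower the last millimetre, release and lift.

>>> {"op": "move_arm", "data": {"deltas": "0 0 0.0004 0.001 0 0 0;0 0 0.0004 0.0015 0 0 0;0 0 0.0004 0.0015 0 0 0;0.02 0 0.0004 0.001 0 0 0;0.03 0 0.0004 0.001 0 0 0;0.04 0 0.0004 0 0 0 0;0.05 0 0 0 0 0 0;0.05 0 0 0 0 0 0;0.05 0 0 0 0 0 0;0.05 0 0 -0.02 0 0 0;0.05 0 0 -0.04 0 0 0;0.05 0 0 -0.07 0 0 0;0.05 0 0 -0.07 0 0 0;0.05 0 0 -0.07 0 0 0"}}

```text
time_s: 8.53
position: [0.4709, 0.0431, 0.1208]
eef_rot: [179.9, -0.0, 67.7]
force: [0.3, -0.3, -0.6]
gripper_width: 0.589
```

```bash
python3 d.py .471 .0424 .12 67.7
python3 - <<'E'
from h import *
x=np.array([np.cos(np.radians(67.7)),np.sin(np.radians(67.7))]); print(np.array([.4703,.043])-.095*x)
E
```

```text
8.5333 [0.4709 0.0431 0.1208] [179.916   -0.0074  67.6619] [ 0.2602 -0.3237 -0.5526] 0.5889257205516762 [ -7.3528  42.7688  -3.1321 113.2678   5.3231  24.0229  53.1472]
shift [-0.0006  0.0004  0.0008] turn [ 0.084  -0.0074 -0.0381]
[ 0.43425166 -0.04489492]
```

>>> {"op": "move_arm", "data": {"deltas": "0.04 -0.03 0 0 0 0 0;0.02 -0.06 0 0 0 0 0;0 -0.095 0 0 0 0 0;0 -0.095 0 0 0 0 0;0 -0.095 0 0 0 0 0;0 -0.095 0 0 0 0 0;0 -0.095 0 0 0 0 0;0 -0.095 0 0 0 0 0"}}

```text
time_s: 9.2
position: [0.435, -0.0439, 0.1206]
eef_rot: [179.9, -0.0, 67.7]
force: [-0.4, 0.2, 0.4]
gripper_width: 0.004
```

```bash
python3 d.py .4345 -.045 .02 67.7
python3 - <<'E'
from h import *
s=snap('side','s5.png'); t=snap('top','t5.png')
w=np.zeros((560,800,3),np.uint8)
w[:480,:480]=cv2.resize(s[164:244,264:344],None,fx=6,fy=6,interpolation=2)
w[:320,480:]=cv2.resize(t[243:323,147:227],None,fx=4,fy=4,interpolation=2)
cv2.imwrite('pics/c6.png',w[:,:,::-1])
E
```

```text
9.2 [ 0.435  -0.0439  0.1206] [179.9294  -0.0158  67.7493] [-0.4029  0.1544  0.38  ] 0.003814486828041859 [  4.0207  41.1949  -4.2553 120.1422   8.7241  18.8728  60.3072]
shift [-0.0012 -0.0002  0.1006] turn [ 0.0706 -0.0159  0.0493]
```

View pics/c6.png

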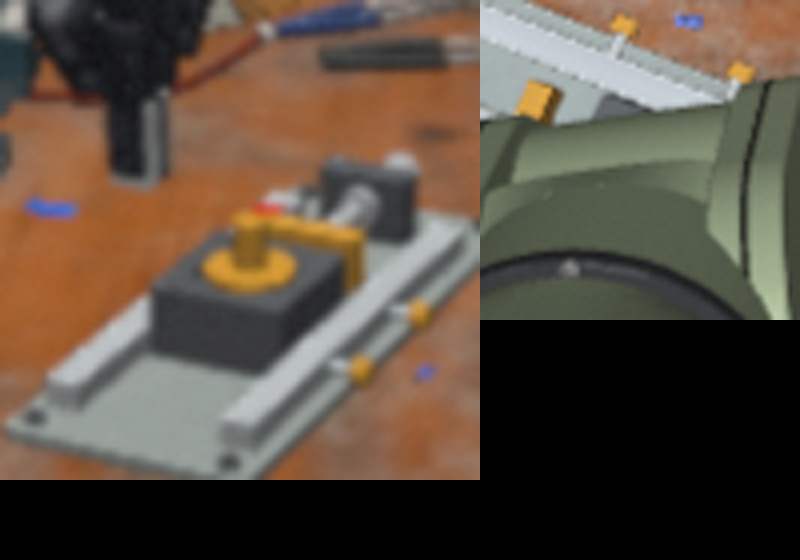

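The side view shows the blank seated flat in the die block, its spigot at (250,235). The gripper is behind on the middle line. I'll turn it 90° so its narrow side faces the blank, then go down behind the block.

>>> {"op": "move_arm", "data": {"deltas": "0 0 0 0 0 0 90;0 0 0 0 0 0 90;0 0 0 0 0 0 90;0 0 0 0 0 0 90;0 0 0 0 0 0 90;0 0 0 0 0 0 90;0 0 0 0 0 0 90;0 0 0 0 0 0 90;0 0 0 0 0 0 90;0 0 0 0 0 0 90;0 0 0 0 0 0 90;0 0 0 0 0 0 90;0 0 0 0 0 0 90;0 0 0 0 0 0 90;0 0 0 0 0 0 90"}}

```text
time_s: 10.55
position: [0.435, -0.0438, 0.1206]
eef_rot: [-180.0, -0.1, -22.1]
force: [0.3, 0.1, -0.1]
gripper_width: -0.002
```

```bash
python3 d.py .435 -.044 .016 -22.3
```

```text
10.55 [ 0.435  -0.0438  0.1206] [-179.996    -0.0749  -22.0766] [ 0.312   0.0719 -0.1082] -0.0023603304669401514 [ -6.9509  42.4562  15.0361 120.4655 -29.8806  20.5394  10.4523]
shift [-0.0001  0.0002  0.1046] turn [-0.0041 -0.0749  0.2234]
```

>>> {"op": "move_arm", "data": {"deltas": "0 0 0 0.03 0 0 0.2;0 0 0 0.06 0 0 0.2;0 0 0 0.085 0 0 0.2;0 0 0 0.1 0 0 0.2;0 0 0 0.105 0 0 0.2;0 0 0 0.105 0 0 0.2;0 0 0 0.105 0 0 0.2"}}

```text
time_s: 11.13
position: [0.4353, -0.0439, 0.0162]
eef_rot: [-180.0, -0.1, -22.2]
force: [0.0, 1.1, 0.5]
gripper_width: -0.0
```

```bash
python3 d.py .474 .053 .016 -22.3
```

```text
11.1333 [ 0.4353 -0.0439  0.0162] [-179.9815   -0.093   -22.2135] [0.0326 1.0757 0.4569] -0.00023251826721716221 [  0.566   54.6466   1.8018 123.1771 -34.761    2.5509  14.1274]
shift [-0.0008 -0.1043  0.0002] turn [-0.0186 -0.093   0.0865]
```

>>> {"op": "move_arm", "data": {"deltas": "0 0 -0.015 0 0 0 0;0 0 -0.03 0 0 0 0;0 0 -0.04 0 0 0 0;0 0 -0.044 0 0 0 0;0 0 -0.047 0 0 0 0;0 0 -0.05 0 0 0 0;0 0 -0.053 0 0 0 0;0 0 -0.056 0 0 0 0;0 0 -0.059 0 0 0 0;0 0 -0.062 0 0 0 0;0 0 -0.065 0 0 0 0;0 0 -0.068 0 0 0 0;0 0 -0.071 0 0 0 0;0 0 -0.074 0 0 0 0;0 0 -0.077 0 0 0 0;0 0 -0.08 0 0 0 0;0 0 -0.08 0 0 0 0;0 0 -0.08 0 0 0 0"}}

```text
time_s: 12.63
position: [0.4654, 0.0292, 0.0165]
eef_rot: [180.0, -0.1, -22.3]
force: [-2.0, -5.5, 3.9]
gripper_width: 0.002
```

```bash
python3 d.py .474 .053 .016 -22.3;  python3 - <<'E'
from h import *
s=snap('side','s6.png'); t=snap('top','t6.png')
w=np.zeros((560,800,3),np.uint8)
w[:480,:480]=cv2.resize(s[164:244,264:344],None,fx=6,fy=6,interpolation=2)
w[:320,480:]=cv2.resize(t[235:315,112:192],None,fx=4,fy=4,interpolation=2)
cv2.imwrite('pics/c7.png',w[:,:,::-1])
E
```

```text
12.6333 [0.4654 0.0292 0.0165] [179.9674  -0.111  -22.2661] [-1.9744 -5.4701  3.9308] 0.0018718244775812241 [-11.4659  55.3058   7.0823 117.5483 -38.433    9.2509   8.3733]
shift [-0.001  -0.0253  0.0005] turn [ 0.0326 -0.111   0.0339]
```

View pics/c7.png

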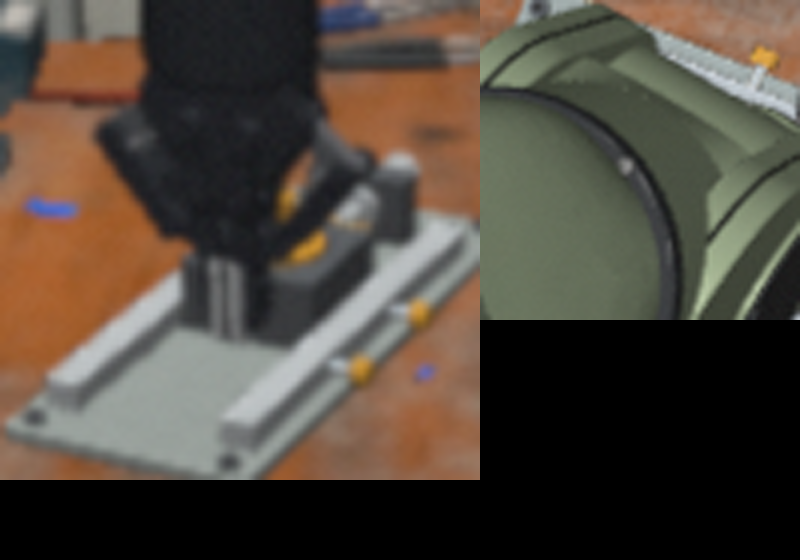

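The gripper presses the block at 5.8 N, but the arm hides the scale in the top view. The block's corner shows in the side view at (372,235). I'll advance 8 mm and compare the force slope and the image.

>>> {"op": "move_arm", "data": {"deltas": "0 0 -0.002 0 0 0 0;0 0 -0.004 0 0 0 0;0 0 -0.006 0 0 0 0;0 0 -0.008 0 0 0 0;0 0 -0.008 0 0 0 0;0 0 -0.008 0 0 0 0;0 0 -0.008 0 0 0 0;0 0 -0.008 0 0 0 0"}}

```text
time_s: 13.4
position: [0.4679, 0.0357, 0.0165]
eef_rot: [179.9, -0.1, -22.3]
force: [-2.9, -5.1, -0.1]
gripper_width: -0.002
```

```bash
python3 d.py .474 .053 .016 -22.3;  python3 - <<'E'
from h import *
s=snap('side','s7.png'); s5=cv2.imread('pics/s5.png')[:,:,::-1]
w=np.zeros((560,800,3),np.uint8)
w[:400,:400]=cv2.resize(s5[188:238,284:334],None,fx=8,fy=8,interpolation=2)
w[:400,400:]=cv2.resize(s[188:238,284:334],None,fx=8,fy=8,interpolation=2)
cv2.imwrite('pics/c8.png',w[:400,:,::-1])
E
```

```text
13.4 [0.4679 0.0357 0.0165] [179.9116  -0.0824 -22.3323] [-2.914  -5.074  -0.1276] -0.0021779056414647706 [-12.5986  55.4232   7.763  116.9081 -38.6649  10.0635   7.7223]
shift [-0.001  -0.0183  0.0005] turn [ 0.0884 -0.0824 -0.0324]
```

View pics/c8.png

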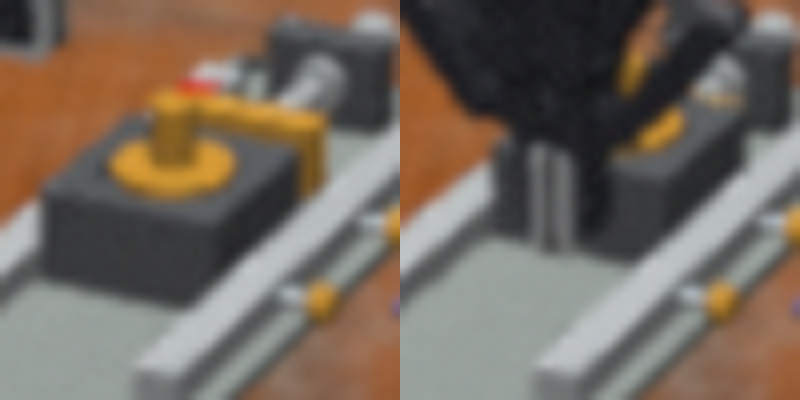

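Run:
```python
from h import *
x=np.array([.3795,.9252,0])
g=lambda u,v,z:px('side',284+(u+.5)/8-.5,188+(v+.5)/8-.5,z)
for a,b,z in(((302,150),(344,106),.042),((185,303),(224,260),.008)):
    A,B=g(*a,z),g(*b,z); print(A,B,(B-A)@x,(B-A)@[-x[1],x[0],0])
# predicted pixel of die front right top corner vs gauge, relative to observed s5 corner
A=g(302,150,.042)
for d in(.024,.034,.040,.046,.052):
    u,v=proj('side',A+d*x); print(d,(u-284)*8,(v-188)*8)
for k in range(4):
    pass
f=[];
for k in range(10): f.append(observe()['force'])
print(np.mean(f,0))
```

```text
[0.51176319 0.05225758 0.042     ] [0.52376706 0.08764978 0.042     ] 0.037300332091556906 0.0023253562747353415
[0.47651842 0.00692534 0.008     ] [0.48674948 0.03849153 0.008     ] 0.03308772638566363 0.0025135836911939543
0.024 329.808694049877 118.7682541580914
0.034 342.60249914020324 107.43611265929098
0.04 350.2093798857409 100.69830101026787
0.046 357.76485379753694 94.0060230793099
0.052 365.26944022706584 87.35881884968603
[-3.35135228 -5.07489532  0.09088344]
```

The image and finger geometry agree: the block has moved about 35 mm, so the stop is at about 11–12 mm (still white), consistent with 6 N. I need roughly 9–10 mm more.

>>> {"op": "move_arm", "data": {"deltas": "0 0 -0.002 0 0 0 0;0 0 -0.004 0 0 0 0;0 0 -0.006 0 0 0 0;0 0 -0.008 0 0 0 0;0 0 -0.009 0 0 0 0;0 0 -0.01 0 0 0 0;0 0 -0.01 0 0 0 0;0 0 -0.01 0 0 0 0;0 0 -0.01 0 0 0 0;0 0 -0.01 0 0 0 0;0 0 -0.01 0 0 0 0;0 0 -0.01 0 0 0 0"}}

```text
time_s: 14.45
position: [0.471, 0.0432, 0.0165]
eef_rot: [179.8, -0.1, -22.4]
force: [-5.1, -9.8, 1.7]
gripper_width: 0.001
```

Run:
```python
from h import *
x=np.array([.3795,.9252,0])
F=[]
for k in range(8):
    s=capture('side'); o=observe(); F.append(o['force']); 
cv2.imwrite('pics/s8.png',s[:,:,::-1])
t=capture('top');cv2.imwrite('pics/t8.png',t[:,:,::-1])
F=np.array(F); print(F@x, F.mean(0)); print(o['time_s'],o['position'],(o['position']-[.4743,.053,0])@x,o['eef_rot'],o['qpos'])
w=np.zeros((600,800,3),np.uint8)
w[:480,:480]=cv2.resize(s[180:240,284:344],None,fx=8,fy=8,interpolation=2)
w[:320,480:]=cv2.resize(t[235:315,102:182],None,fx=4,fy=4,interpolation=2)
cv2.imwrite('pics/c9.png',w[:480,:,::-1])
```

```text
[-11.19619327 -11.54170042 -12.13260366 -11.863941   -12.38148115
 -11.96984333 -10.37583404 -11.4497712 ] [ -5.11995221 -10.45276605   1.07058965]
14.85 [0.4710262  0.04324969 0.01653063] -0.010263389878749807 [ 1.79794934e+02 -5.44903396e-02 -2.24358433e+01] [-13.99841702  55.58746452   8.68029579 116.09785691 -38.91137527
  11.10557729   6.88755719]
```

View pics/c9.png

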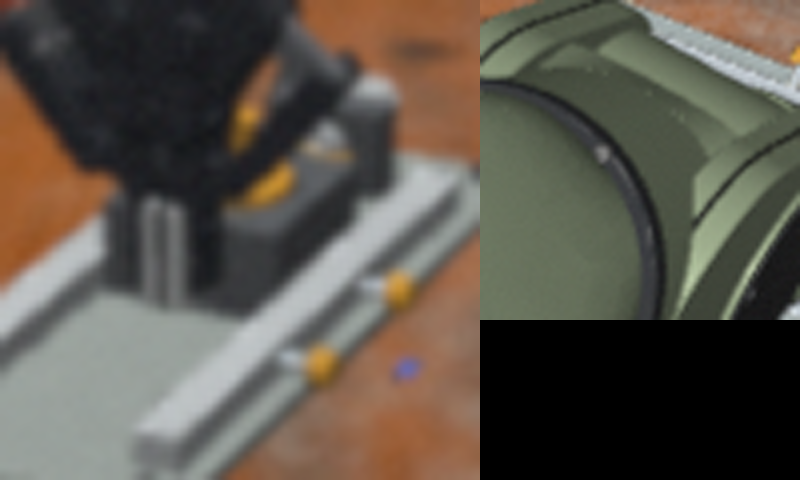

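The push is about 11.6 N. Finger geometry, image and force put the stop at roughly 20–24 mm, inside green. I'll hold on for over a second with camera calls, checking that it stays steady and the bystanders are unmoved.

Run:
```python
from h import *
x=np.array([.3795,.9252,0]); F=[];P=[]
for k in range(30):
    s=capture('side'); o=observe(); F.append(o['force']@x); P.append((o['position']-[.4743,.053,0])@x)
print(o['time_s'],np.mean(F[:15]),np.mean(F[15:]),min(F),max(F),P[0],P[-1],np.ptp(P))
a=cv2.imread('pics/t0.png').astype(int);b=capture('top')[:,:,::-1].astype(int)
for n,(x0,y0,x1,y1) in dict(hammer=(432,210,475,345),wax=(292,340,358,365),tin=(308,172,370,220),round=(265,148,302,182),block=(188,135,234,178)).items():
    d=abs(a-b).max(2)[y0:y1,x0:x1]; print(n,(d>40).mean())
s7=cv2.imread('pics/s7.png')[:,:,::-1]
print('side change since s7 (tins/tools region)',(abs(s7.astype(int)-s)[240:400,225:420].max(2)>40).mean())
```

```text
16.4 -11.43647890200425 -11.630218707372153 -12.41658050090762 -10.729162752124635 -0.010282549565201745 -0.010268386524258368 4.7532298899232925e-05
hammer 0.0
wax 0.0
tin 0.0
round 0.0
block 0.0
side change since s7 (tins/tools region) 0.0
```

Steady, and nothing has moved. Friction leaves the force-based estimate ambiguous near the upper green edge, so I'll back off about 3 mm and use the hysteresis to separate spring force from friction.

>>> {"op": "move_arm", "data": {"deltas": "0 0 0.001 0 0 0 0;0 0 0.002 0 0 0 0;0 0 0.003 0 0 0 0;0 0 0.003 0 0 0 0;0 0 0.003 0 0 0 0;0 0 0.003 0 0 0 0"}}

```text
time_s: 16.95
position: [0.4697, 0.04, 0.0165]
eef_rot: [179.8, -0.0, -22.5]
force: [-2.6, -6.8, -0.4]
gripper_width: 0.001
```

```bash
cat > f.py <<'E'
from h import *
x=np.array([.3795,.9252,0]); F=[]
for k in range(10):
    s=capture('side'); o=observe(); F.append(o['force'])
print(o['time_s'],(np.array(F)@x).mean(),np.mean(F,0),(o['position']-[.4743,.053,0])@x)
E
python3 f.py
```

```text
17.45 -6.788448056817036 [-2.93997006 -6.13135476 -0.26819283] -0.013753829515466305
```

Backing off 3.5 mm dropped the force by 4.7 N. The spring accounts for 1.4 N, so friction is about 1.65 N. The stop is now at about 21 mm (8.4 N), the middle of green, and was at about 24.6 mm before. I'll hold here for over a second and hand in.

```bash
python3 f.py; python3 f.py; python3 f.py; python3 -c "
from bench import *
print(finish_job())"
```

```text
17.95 -6.867565278935243 [-3.09800032 -6.15204729 -0.51437811] -0.013762085658165935
18.45 -6.684075106684155 [-3.07236711 -5.96423669 -0.59010477] -0.01375319854923797
18.95 -6.78400124592558 [-3.11564072 -6.05449156 -0.46118103] -0.01374885877518962
the job is handed in; nothing more can be done
None
```

I set the blank flat in the recess, slid the die block against the sprung stop with the closed fingers on its back face, and handed in at about 19 s still pressing.

- **Blank:** the side view after release showed it seated flat. I took no new measurement of it at the final position; it was only partly visible behind the gripper, still in the recess.
- **Push:** over the last 2 s the fingers pressed with a steady 6.7–6.9 N and did not move.
- **Stop:** the pointer and scale were hidden by the arm, so I never saw the pointer in the green. From the force change on backing off (friction about 1.65 N), the stop stands at about 21 mm, or 8.4 N, near mid-green. Finger position and image geometry gave lower values, about 16–20 mm, whose low end is right at the start of green.
- **Furthest push:** before I backed off 3.5 mm, it stood at about 24.6 mm by the same force estimate, below the red.
- **Tools and tins:** a picture comparison about 2.5 s before hand-in showed none of them had moved.

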